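# Balance a stain bottle for the centrifuge and free the locked beam

### The arm

A 6-joint arm with a two-finger parallel gripper is mounted at the origin on a cart in front of the work surface, level with it; the furniture and walls round the work are solid. World frame = base frame: x ahead of the robot, y to its left, z up, the work surface at z = 0. Lengths are in m, angles in degrees, forces in N, time in s.
With the tool pointing down it reaches from about 0.25 to 0.725 m from the base axis. Payload 9.7 kg.
Tool frame: the origin (TCP) lies at the very end of the fingers, on their centre line; the grasp point (between the pads) lies 19 mm behind it; y points along the fingers, x is the direction in which the jaws open and shut, and the axes are right-handed (so a half turn about y gives the same grasp; the last joint's range is limited). The gripper opens to 85 mm and grips with 20 to 120 N. Pads are 22 mm wide; open, the fingers measure 114 mm over their backs; the gripper's body (76 mm by 85 mm) begins 54 mm behind the grasp point. The pads swing forward as they close: fully open they stand 13 mm farther back than shut.
Start: joints at [-77.177, 4.979, 10.078, 95.1, 0, 90], TCP at [0.122, -0.536, 0.231] pointing down, gripper open.
Joint ranges: [-179.16, 179.16], [-48.56, 103.87], [-65.8, 70.77], [-126.05, 130.52], [-82.76, 87.17], [-180, 180]. Speed limits (degrees/s): [127.2, 127.2, 147.25, 180, 180, 180].

### API

Orientations are given as [roll, pitch, yaw] about the fixed x, y, z axes, in that order (R = Rz(yaw) Ry(pitch) Rx(roll)).
In Python, from workcell import bot gives the robot as it stands.
- The arm moves only by the shell command python3 -m jog 'ROWS' [FORCE]. ROWS is JSON, a list of rows, each a list of 7 numbers: the closure, from 0 (fully open) to 1 (shut), then the shift along the world's x, y, z in units of 25 mm (1.0 is 25 mm), then the turn, a rotation vector about the world's x, y, z in units of 5 degrees (1.0 is 5 degrees). A call has 1 to 5 rows; each row is the pose to reach, as a shift and turn from the pose commanded when the call began; what a row does not reach only later rows make up. A row lasts 1/10 s, in which the tool goes at most 50 mm and 8.59 degrees, less where a joint would pass 70% of its speed; a pose out of reach is approached as far as the arm can. A call with a gripper value outside its range is refused whole. The fingers move at their own pace and stop on an object; FORCE is the grip in N (left out, the last holds). Time passes only in rows, so rows that repeat a pose let the fingers close. It gives the time, the measured TCP pose, the force and the opening at its end, in the units of the state.
- bot.get_obs(): the state, without advancing time (a new reading comes with each control period).
- bot.camera(name): name is "scene" or "top" or "wrist"; returns (picture, depth): 480x640x3 uint8, red, green, blue; 480x640 float32, m along the optical axis (not along the pixel's ray), 0 where there is no reading.
- bot.camera_model(name): a dict with "fx", "fy", "cx", "cy" (pixels), "rvec" (rotation vector, rad) and "tvec" (3), from world to camera coordinates, as OpenCV has them; the wrist camera has in their place "tool_from_camera" (4x4, takes a point from camera to tool coordinates, whose origin is the TCP and whose axes are the tool frame's). Camera axes: x right, y down, z forward; pixel columns grow to the right and rows downward; lengths in m; the calibration is good to about 2 mm. The wrist camera is an equidistant fisheye: a pixel r from the principal point sees the ray r / f radians off the axis. A picture is of the moment at which its call begins: read the wrist's pose just before it. camera_model takes no time and is no camera call.
- bot.job_done(): hands the job in, once; it reports no verdict.
Trained networks look in the newest picture that a camera, given by its name, has taken for a name from the list of things; names that differ only in an ending like _2 or _b are one class to them, and where a whole thing is asked for, a point or a joint stands for the part that bears it (a point fixed in the world has none). Each returns a list of dicts, best first, with "conf" (0 to 1); they miss things now and then, are a little off and sometimes report something else, mostly with a low value. They report only what shows in the picture. A call takes as long as a camera call. They do not tell look-alikes from the thing itself.
- bot.regions_of(camera, label): "pixels" (480x640 bool, what is visible of it) and "point" ([row, column] in pixels, amid what is visible of it).
The state is a dict: "time": time; "q": joint angles; "qd": joint speeds; "joint_efforts": joint torques, N m; "ee_pos": TCP position; "tcp_rot": TCP orientation; "wrist_force": force on the tool from outside, world axes, zero at the start; "torque": the same for the moment, N m; "opening": finger opening in m.
Only numpy, scipy, OpenCV 4.12 (cv2) and the standard library are available. Lean on these libraries where they do the work, as an engineer would, in place of code of your own. Each camera call takes 0.05 s, during which the arm holds its last target. There are 200 camera calls.

### The job

One full stain bottle already stands in the left cup of the bottle balance; it needs an equally full partner before the pair can be spun. Of the two look-alike red bottles in the white spill tray one is full and the other nearly empty: feel which is the heavy one and set it upright in the free right cup while the beam is still locked, leaving the light one in the tray. Then pull the sprung lock plunger on top of the balance all the way up by its black knob and keep holding it there, so that the beam swings free and rests level; the program finishes while still holding the knob up, and the petri dish, cover-glass box and marker are left alone.

Things in the scene. Friction and masses are not known exactly. Their poses are not given: they have to be found in the camera images.
- balance: two-pan bottle balance, fixed to the bench: white base plate 110 x 190 mm (24 mm high, rubber feet), two aluminium side plates carrying a bridge 58 x 46 mm whose top is 156 mm above the bench, and on it the plunger's steel sleeve (18 mm wide, up to 174 mm). Origin at the centre of its underside, z up; its y axis runs along the beam towards the sample cup (about the world's y; the balance is turned by up to 0.2 rad), its front looks to its -x
- beam (a joint): tilt of the balance beam about its pivot (80 mm above the bench), rad: 0 level, positive when the free (right, -y) cup is down, stops at -0.10 and +0.10; soft spring to level (0.8 N m/rad) and damped, settles in about 1 s. With the lock in, it is held at 0 with a play of about 0.01 rad. Cup centres are 130 mm either side of the pivot: equal bottles rest within 0.02 rad, a wrong or missing one tips it to a stop. A red pointer shows level on a green band
- lock_plunger (a joint): lift of the sprung lock plunger (vertical index pin, 8 mm thick), m: 0 seated 10 mm deep in the hole of the beam, 0.014 fully up against its stop, with the tip 4 mm clear of the beam; the spring pulls it down with 6 N at 0 and 10 N at 0.014 and it does not stay up by itself
- knob (a point): black ribbed round knob on top of the lock plunger, 25 mm in diameter, 26 mm high; this point is on its axis 12 mm below its top and 14 mm above its underside, 192 mm above the bench when seated (its underside is then 4 mm above the steel sleeve); it rises with the plunger
- lock_knob: the knob with its pin; origin on its axis, level with the underside of the balance when seated
- free_cup_floor (a point): centre of the inner floor of the free (empty, grey) cup at the right (-y) end of the beam, moves with it, 43 mm above the bench when level; the cup is round, 46 mm inside, 52 mm outside, 25 mm deep, so its rim is 68 mm above the bench
- sample_cup_floor (a point): the same point of the other (left, +y) cup, in which the sample bottle stands
- sample_mid (a point): middle of the full sample bottle (same bottle as the other two: 39 mm in diameter, 110 mm high, about 200 g), half-way up; its z axis is the bottle's axis
- spill_tray: white spill tray 100 x 200 mm, long side along its y axis, fixed to the bench, floor 3 mm thick, rim 12 mm high; origin at the centre of its underside; turned by up to 0.3 rad
- spot_left (a point): where one of the two bottles stands at the start: its middle, half-way up, on the left (+y) half of the tray; fixed to the tray. The bottle: dark red round bottle with white label, 39 mm in diameter up to 80 mm high, red cap 36 mm in diameter above 88 mm, 110 mm high in all. Full about 200 g, nearly empty about 70 g (60 to 80 g); which stands where is not known
- spot_right (a point): the same for the other bottle, on the right (-y) half of the tray, 100 mm from spot_left
- petri: covered petri dish, 90 mm wide, 15 mm high, on the left of the bench; leave alone; origin under its centre
- coverslip_box: blue-lidded box of cover glasses, 31 x 31 x 16 mm, on the left of the balance; leave alone; origin under its centre
- red_marker: red and white marker pen, 124 mm long, lying near the front edge; leave alone; origin under its centre
There are look-alikes about, which are no part of the job. Leave any blue, green or yellow look-alike of the part that bears sample_mid alone.

How it is judged:
By the outcome, as a careful person would: the job done as asked, in the order asked, and still so for the second after the job is handed in, while the arm keeps its last pose, push and grip.
It also fails if it takes over 64 s, if anything falls off the work surface, if the arm or the gripper's body presses on something with over 40 N, if the wrist force passes 120 N, or if a joint passes its speed limit or range.

## Working session

There is one attempt and no reset: what is moved stays moved. The work goes in short steps, Python scripts to look and compute and a shell command to move; the robot and the scene stay as the last step left them, time stands still between calls to the robot, and variables do not carry over. Pictures are saved under pics/ and viewed, about 8 in all and at most 12, crops included, and the job is handed in when it is done.

```bash
mkdir -p pics; cat > h.py <<'E'
import numpy as np, cv2
from scipy.spatial.transform import Rotation as R
from workcell import bot
def cloud(name, d, mask):
    m=bot.camera_model(name); r,c=np.nonzero(mask&(d>0)); z=d[r,c]
    p=np.c_[(c-m['cx'])/m['fx']*z,(r-m['cy'])/m['fy']*z,z]
    Rm=cv2.Rodrigues(np.array(m['rvec'],float))[0]
    return (p-np.array(m['tvec']).ravel())@Rm
def save(name,im): cv2.imwrite('pics/'+name,im[:,:,::-1])
E
python3 - <<'E'
from h import *
o=bot.get_obs(); print({k:np.round(v,3).tolist() for k,v in o.items()})
for cam in('scene','top'):
    im,d=bot.camera(cam); save(cam+'0.png',im)
    for l in('balance','knob','free_cup_floor','sample_mid','spill_tray','spot_left','petri','coverslip_box','red_marker'):
        try: rs=bot.regions_of(cam,l)
        except Exception as e: print(l,e); continue
        for g in rs[:4]:
            p=cloud(cam,d,g['pixels'])
            if len(p): print(cam,l,round(g['conf'],2),np.round(g['point']),len(p),np.round(np.percentile(p,[2,50,98],axis=0),3).tolist())
E
```

```text
{'time': 0.0, 'q': [-77.178, 5.011, 10.036, 95.099, 0.0, 90.0], 'qd': [0.044, 0.077, -0.03, -0.023, 0.009, 0.022], 'joint_efforts': [-0.001, -52.038, 46.481, 0.016, 0.0, 0.0], 'ee_pos': [0.122, -0.536, 0.231], 'tcp_rot': [-90.0, 0.075, -77.179], 'wrist_force': [0.894, 0.432, 0.577], 'torque': [0.027, 0.006, -0.046], 'opening': 0.085}
scene balance 0.57 [263. 300.] 4638 [[0.551, -0.126, 0.002], [0.598, 0.037, 0.055], [0.693, 0.174, 0.193]]
scene knob 0.72 [210. 297.] 127 [[0.597, 0.016, 0.183], [0.604, 0.03, 0.198], [0.615, 0.037, 0.206]]
scene free_cup_floor 0.62 [255. 297.] 1602 [[0.569, -0.132, 0.001], [0.607, 0.039, 0.064], [0.65, 0.177, 0.121]]
scene sample_mid 0.95 [321. 278.] 964 [[0.487, 0.192, 0.001], [0.496, 0.214, 0.068], [0.536, 0.225, 0.112]]
scene sample_mid 0.93 [314. 237.] 903 [[0.569, 0.224, 0.005], [0.576, 0.246, 0.068], [0.599, 0.257, 0.112]]
scene sample_mid 0.87 [284. 215.] 829 [[0.684, 0.191, 0.004], [0.692, 0.212, 0.065], [0.716, 0.224, 0.111]]
scene sample_mid 0.69 [268. 250.] 672 [[0.607, 0.145, 0.067], [0.615, 0.164, 0.116], [0.637, 0.174, 0.152]]
scene spot_
[... 1192 characters left out ...]
[0.403, -0.299, -0.002], [0.451, -0.203, 0.004], [0.502, -0.106, 0.015]]
top spot_left 0.89 [290. 415.] 2782 [[0.405, -0.299, -0.002], [0.451, -0.201, 0.004], [0.501, -0.105, 0.015]]
top petri 0.79 [276. 176.] 1055 [[0.437, 0.331, 0.011], [0.475, 0.371, 0.016], [0.515, 0.409, 0.021]]
top petri 0.73 [222. 327.] 4228 [[0.556, -0.116, 0.018], [0.603, 0.019, 0.029], [0.667, 0.135, 0.202]]
top petri 0.5 [206. 198.] 156 [[0.626, 0.311, 0.005], [0.642, 0.327, 0.017], [0.657, 0.343, 0.022]]
top coverslip_box 0.71 [206. 199.] 205 [[0.625, 0.311, -0.002], [0.642, 0.327, 0.016], [0.661, 0.348, 0.021]]
top red_marker 0.57 [311. 309.] 292 [[0.359, 0.013, 0.006], [0.396, 0.06, 0.014], [0.43, 0.102, 0.02]]
```

View pics/scene0.png

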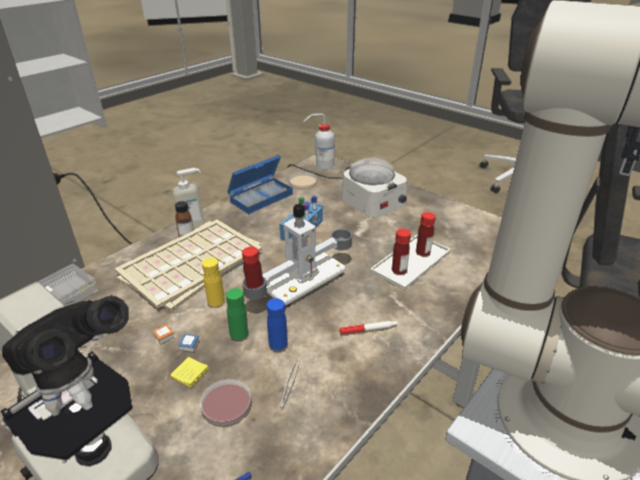

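View pics/top0.png

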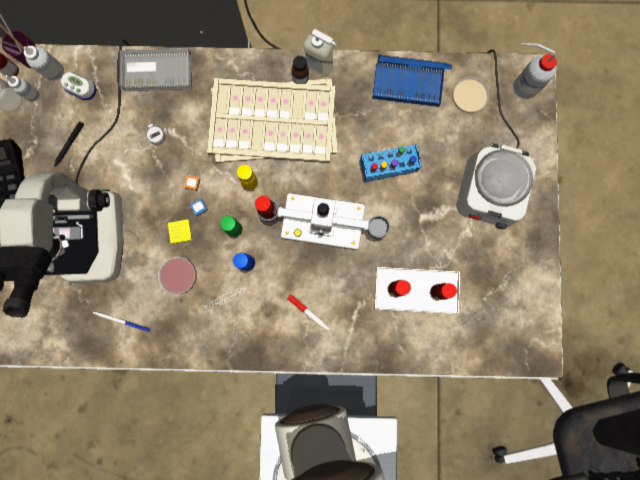

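Scene: red tray bottles at (402,250) and (427,235), with the free cup at (342,240). Top: the bottles at (400,288) and (443,291), free cup (377,228), knob (323,210), sample bottle (265,208). Blue, green and yellow bottles stand near the left cup. Next I measure the caps, cup and knob in both views.

```bash
cat > m.py <<'E'
from h import *
def tri(p1,p2):  # pixel (col,row) in top, scene -> world
    P=[]
    for n in('top','scene'):
        m=bot.camera_model(n);K=np.array([[m['fx'],0,m['cx']],[0,m['fy'],m['cy']],[0,0,1.]])
        P.append(K@np.c_[cv2.Rodrigues(np.array(m['rvec'],float))[0],np.array(m['tvec']).ravel()])
    X=cv2.triangulatePoints(P[0],P[1],np.array(p1,float).reshape(2,1),np.array(p2,float).reshape(2,1));return (X[:3]/X[3]).ravel()
E
python3 - <<'E'
from m import *
def win(s,r0,r1,c0,c1):
    m=np.zeros((480,640),bool);m[r0:r1,c0:c1]=1;return m
T,dt=bot.camera('top');S,ds=bot.camera('scene')
def rep(n,p): print(n,len(p),'mean',np.round(p.mean(0),4),'mid',np.round((np.percentile(p,2,axis=0)+np.percentile(p,98,axis=0))/2,4),'ext',np.round(np.ptp(p,axis=0),3))
for n,im,d,w in(('top',T,dt,{'L':(275,305,385,415),'R':(275,305,428,462),'S':(192,225,250,282)}),('scene',S,ds,{'L':(225,282,385,413),'R':(208,262,413,440),'S':(245,290,240,266)})):
    hsv=cv2.cvtColor(im,cv2.COLOR_RGB2HSV); red=((hsv[...,0]<8)|(hsv[...,0]>172))&(hsv[...,1]>150)&(hsv[...,2]>60)
    for k,v in w.items():
        p=cloud(n,d,win(0,*v)&red); zt=.095 if k!='S' else .133
        q=p[p[:,2]>zt]; rep(n+k+' cap',q); t=p[p[:,2]>p[:,2].max()-.006]; rep('  capTop',t)
    for k,v in (('cup',(210,246,362,395)if n=='top' else(225,255,326,358)),('knob',(198,222,310,338) if n=='top' else (200,228,286,308))):
        p=cloud(n,d,win(0,*v)); 
        q=p[(p[:,2]>(.058 if k=='cup' else .188))&(p[:,2]<(.076 if k=='cup' else .22))]; rep(n+k,q)
        if k=='cup': q=p[(p[:,2]>.035)&(p[:,2]<.05)]; rep(n+k+'floor',q) if len(q) else 0
# tray & base plate
for l in('spill_tray','balance'):
    for g in bot.regions_of('top',l)[:1]:
        r=cv2.minAreaRect(np.argwhere(g['pixels'])[:,::-1].astype(np.float32));p=cloud('top',dt,g['pixels'])
        q=p[(p[:,2]<.03)];print(l,r,cv2.minAreaRect(q[:,:2].astype(np.float32)))
cv2.imwrite('pics/crop1.png',np.hstack([cv2.resize(T[190:310,250:470],None,fx=3,fy=3,interpolation=cv2.INTER_CUBIC)])[:,:,::-1])
E
```

```text
topL cap 184 mean [ 0.4546 -0.151   0.1129] mid [ 0.4538 -0.1516  0.1098] ext [0.031 0.033 0.025]
  capTop 52 mean [ 0.4548 -0.1507  0.1164] mid [ 0.4538 -0.1519  0.1176] ext [0.03  0.031 0.006]
topR cap 196 mean [ 0.4497 -0.2513  0.1119] mid [ 0.4492 -0.2527  0.1071] ext [0.029 0.034 0.024]
  capTop 104 mean [ 0.45   -0.2518  0.1148] mid [ 0.4492 -0.2529  0.1153] ext [0.029 0.033 0.006]
topS cap 207 mean [0.628  0.1572 0.1503] mid [0.6288 0.1575 0.1465] ext [0.032 0.032 0.024]
  capTop 122 mean [0.6283 0.1569 0.1527] mid [0.6281 0.1581 0.1531] ext [0.031 0.031 0.006]
topcup 170 mean [ 0.5968 -0.0932  0.0692] mid [ 0.5953 -0.0957  0.0671] ext [0.051 0.063 0.017]
topcupfloor 260 mean [ 0.5968 -0.1035  0.0459] mid [ 0.5949 -0.1038  0.0451] ext [0.047 0.046 0.014]
topknob 127 mean [0.6114 0.0263 0.2029] mid [0.6123 0.0265 0.1999] ext [0.025 0.025 0.021]
sceneL cap 174 mean [ 0.45   -0.1488  0.1086] mid [ 0.4513 -0.153   0.1055] ext [0.033 0.033 0.021]
  capTop 97 mean [ 0.4527 -0.1532  0.1131] mid [ 0.4529 -0.1541  0.1133] ext [0.032 0.031 0.006]
sceneR cap 156 mean [ 0.4454 -0.2493  0.
[... 374 characters left out ...]
936  0.0663] mid [ 0.5924 -0.0894  0.0655] ext [0.052 0.085 0.016]
scenecupfloor 86 mean [ 0.5903 -0.105   0.0462] mid [ 0.592  -0.1047  0.0448] ext [0.051 0.058 0.011]
sceneknob 118 mean [0.6063 0.0286 0.1989] mid [0.6076 0.0268 0.1974] ext [0.023 0.025 0.018]
spill_tray ((417.0687561035156, 289.5467834472656), (84.46221923828125, 41.9886474609375), 3.2704880237579346) ((0.45227041840553284, -0.20310097932815552), (0.20271392166614532, 0.09989519417285919), 87.91593933105469)
balance ((326.2366943359375, 221.05210876464844), (126.04510498046875, 25.225719451904297), 6.927217960357666) ((0.6086700558662415, 0.032090090215206146), (0.22345447540283203, 0.02898685447871685), 74.97955322265625)
```

```bash
python3 -m jog --help | head -20; ls
```

```text
h.py
m.py
picsinvalid input: not JSON, or not a number
```

```bash
python3 -m jog '[[0,1.3,1.5,0,0,0,1.5],[0,2.6,3,0,0,0,3],[0,3.9,4.5,0,0,0,4.5],[0,5.2,6,0,0,0,6],[0,6.5,7.5,0,0,0,7.5]]' 30
python3 -m jog '[[0,1.3,1.5,0,0,0,1.5],[0,2.6,3,0,0,0,3],[0,3.9,4.5,0,0,0,4.5],[0,5.2,6,0,0,0,6],[0,6.5,7.5,0,0,0,7.5]]'
python3 -m jog '[[0,0.1,0.1,0,0,0,0],[0,0.1,0.1,0,0,0,0]]'
```

```text
time: 1.7
ee_pos: [0.2854, -0.3472, 0.2314]
tcp_rot: [-90.0, -0.0, -39.4]
wrist_force: [0.0, -1.1, -1.0]
opening: 0.0853
time: 2.2
ee_pos: [0.4481, -0.1594, 0.2316]
tcp_rot: [-90.0, -0.0, -1.9]
wrist_force: [0.7, -1.4, 0.0]
opening: 0.0853
time: 2.4
ee_pos: [0.4501, -0.1577, 0.2311]
tcp_rot: [-90.0, 0.0, -2.1]
wrist_force: [-0.6, -0.4, -0.0]
opening: 0.0854
```

```bash
cat >> h.py <<'E'
def wcloud(o,d,mask):
    m=bot.camera_model('wrist'); r,c=np.nonzero(mask&(d>0)); z=d[r,c]
    x=(c-m['cx'])/m['fx'];y=(r-m['cy'])/m['fy'];t=np.hypot(x,y);s=np.tan(t)/np.maximum(t,1e-9)
    p=np.c_[x*s*z,y*s*z,z,np.ones_like(z)]@np.array(m['tool_from_camera']).T
    return p[:,:3]@R.from_euler('xyz',o['tcp_rot'],degrees=True).as_matrix().T+o['ee_pos']
def redmask(im):
    h=cv2.cvtColor(im,cv2.COLOR_RGB2HSV);return ((h[...,0]<8)|(h[...,0]>172))&(h[...,1]>150)&(h[...,2]>60)
E
python3 - <<'E'
from h import *
o=bot.get_obs(); W,d=bot.camera('wrist'); save('w1.png',W)
rm=redmask(W).astype(np.uint8); n,lab,st,ce=cv2.connectedComponentsWithStats(rm)
for i in range(1,n):
    if st[i,4]>300:
        p=wcloud(o,d,lab==i); 
        if len(p)<50: continue
        t=p[p[:,2]>p[:,2].max()-.008]
        print(np.round(ce[i]),st[i,4],np.round(np.percentile(p,[2,50,98],axis=0),3).tolist(),'top',np.round((t.min(0)+t.max(0))/2,4))
E
```

```text
[319. 221.] 2069 [[0.439, -0.17, 0.075], [0.454, -0.15, 0.112], [0.469, -0.137, 0.113]] top [ 0.4543 -0.1549  0.1108]
[317. 331.] 2024 [[0.434, -0.27, 0.071], [0.45, -0.246, 0.111], [0.465, -0.237, 0.113]] top [ 0.4495 -0.2555  0.1101]
```

View pics/w1.png

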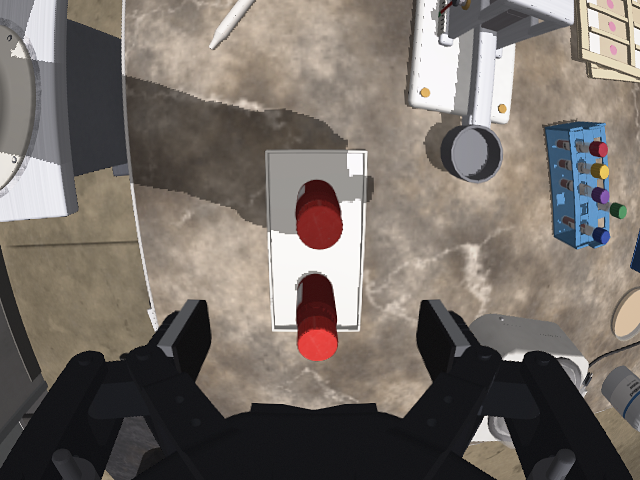

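Wrist view: left bottle cap at (319,221), right at (317,331), empty cup at (474,152). The positions agree with the other cameras, so I descend on the left bottle.

```bash
python3 -m jog '[[0,0.15,0.2,-1.5,0,0,0],[0,0.15,0.2,-3.3,0,0,0],[0,0.15,0.2,-5,0,0,0],[0,0.15,0.2,-6.3,0,0,0],[0,0.15,0.2,-7.3,0,0,0]]' 30
python3 -m jog '[[0,0,0,0,0,0,0],[1,0,0,0,0,0,0],[1,0,0,0,0,0,0],[1,0,0,0,0,0,0],[1,0,0,0,0,0,0]]' 30
python3 -m jog '[[1,0,0,0,0,0,0],[1,0,0,0,0,0,0],[1,0,0,0,0,0,0],[1,0,0,0,0,0,0]]' 30
```

```text
time: 2.95
ee_pos: [0.4515, -0.1551, 0.0467]
tcp_rot: [-90.0, 0.1, -2.4]
wrist_force: [0.4, -0.5, 0.6]
opening: 0.085
time: 3.45
ee_pos: [0.4539, -0.1542, 0.0505]
tcp_rot: [-90.0, -0.1, -2.2]
wrist_force: [-2.5, -0.8, 6.0]
opening: 0.0371
time: 3.85
ee_pos: [0.4539, -0.1541, 0.0505]
tcp_rot: [-90.1, -0.1, -2.2]
wrist_force: [-2.0, -0.3, 6.6]
opening: 0.0376
```

```bash
python3 -m jog '[[1,0,0,0.3,0,0,0],[1,0,0,0.8,0,0,0],[1,0,0,1.0,0,0,0],[1,0,0,1,0,0,0],[1,0,0,1,0,0,0]]'
for i in 1 2 3 4; do python3 -m jog '[[1,0,0,0,0,0,0],[1,0,0,0,0,0,0]]' | grep -E 'force|opening|pos'; done
```

```text
time: 4.35
ee_pos: [0.4534, -0.1538, 0.0739]
tcp_rot: [-90.0, -0.0, -2.2]
wrist_force: [-0.9, -0.3, -2.0]
opening: 0.0376
ee_pos: [0.4531, -0.1537, 0.0733]
wrist_force: [0.2, -0.4, -2.5]
opening: 0.0374
ee_pos: [0.4532, -0.1538, 0.0736]
wrist_force: [1.1, 0.1, -2.5]
opening: 0.0374
ee_pos: [0.4533, -0.1538, 0.0738]
wrist_force: [0.1, -0.0, -2.9]
opening: 0.0372
ee_pos: [0.4533, -0.1538, 0.0738]
wrist_force: [-0.2, 0.1, -2.4]
opening: 0.0372
```

The left bottle pulls about 2.5 N (around 250 g, against an unloaded reading near 0), so it is the full one. I carry it above the free cup.

```bash
python3 -m jog '[[1,0.2,0.1,1.3,0,0,0],[1,1.2,0.4,2.6,0,0,0],[1,2.6,0.9,3,0,0,-0.5],[1,4.2,1.5,3,0,0,-1],[1,5.3,1.9,3,0,0,-1]]'
python3 -m jog '[[1,0.3,0.1,0,0,0,0],[1,0.3,0.1,0,0,0,0],[1,0.3,0.1,0,0,0,0],[1,0.3,0.1,0,0,0,0]]'
cat > look.py <<'E'
from h import *
import sys
o=bot.get_obs(); W,d=bot.camera('wrist'); T,dt=bot.camera('top'); S,ds=bot.camera('scene'); n=sys.argv[1]
save('w%s.png'%n,W)
cv2.imwrite('pics/c%s.png'%n,np.hstack([cv2.resize(T[170:290,280:440],(640,480),interpolation=cv2.INTER_CUBIC),cv2.resize(S[190:310,260:420],(640,480),interpolation=cv2.INTER_CUBIC)])[:,:,::-1][:, :, :])
im=cv2.imread('pics/c%s.png'%n); cv2.imwrite('pics/c%s.png'%n,cv2.resize(im,(800,300)))
np.savez('l%s.npz'%n,W=W,d=d,T=T,dt=dt,S=S,ds=ds,p=o['ee_pos'],r=o['tcp_rot'])
print(o['time'],o['ee_pos'],o['wrist_force'])
for nm,im,c in(('wrist',W,wcloud(o,d,redmask(W))),('top',T,cloud('top',dt,redmask(T))),('scene',S,cloud('scene',ds,redmask(S)))):
    q=c[(np.linalg.norm(c[:,:2]-o['ee_pos'][:2],axis=1)<.04)]
    if len(q)>20: print(nm,len(q),np.round(np.percentile(q,[2,50,98],axis=0),4).tolist())
E
python3 look.py 2
```

```text
time: 5.65
ee_pos: [0.5881, -0.1054, 0.1491]
tcp_rot: [-90.0, -0.1, -7.2]
wrist_force: [-0.3, 1.1, -0.7]
opening: 0.0373
time: 6.05
ee_pos: [0.5924, -0.1043, 0.1491]
tcp_rot: [-90.0, 0.0, -7.2]
wrist_force: [0.1, 0.5, -2.0]
opening: 0.0371
6.05 [ 0.59239415 -0.10429806  0.14907578] [ 0.06350837  0.46873511 -2.01188617]
wrist 8997 [[0.5786, -0.1045, 0.178], [0.594, -0.0927, 0.2079], [0.6083, -0.0882, 0.2116]]
scene 277 [[0.5783, -0.1042, 0.1089], [0.5902, -0.0891, 0.1775], [0.6043, -0.084, 0.213]]
```

View pics/w2.png

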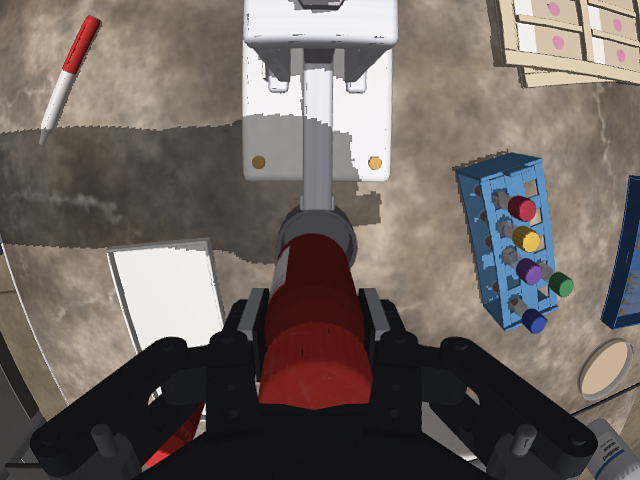

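The wrist view shows the bottle upright in the jaws at (315,310) and the cup just behind it at (317,225). I fit the bottle axis and the cup circle from the clouds.

```bash
cat > fit.py <<'E'
from h import *
from scipy.optimize import least_squares
L=np.load('l2.npz'); o=dict(ee_pos=L['p'],tcp_rot=L['r'])
full=np.ones((480,640),bool)
c={'wrist':wcloud(o,L['d'],full),'top':cloud('top',L['dt'],full),'scene':cloud('scene',L['ds'],full)}
rd={'wrist':wcloud(o,L['d'],redmask(L['W'])),'scene':cloud('scene',L['ds'],redmask(L['S']))}
def fit(q,r):
    s=least_squares(lambda x:np.hypot(q[:,0]-x[0],q[:,1]-x[1])-r,q[:,:2].mean(0),loss='soft_l1',f_scale=.001); return np.round(s.x,4),len(q),round(float(np.sqrt(np.mean(s.fun**2)))*1e3,2)
for n,p in rd.items():
    q=p[np.linalg.norm(p[:,:2]-[.593,-.104],axis=1)<.035]
    for a,b,r in((.105,.135,.0195),(.135,.178,.0195),(.192,.21,.018)):
        t=q[(q[:,2]>a)&(q[:,2]<b)]
        if len(t)>20: print(n,'bottle',a,b,fit(t,r))
for n,p in c.items():
    q=p[(np.linalg.norm(p[:,:2]-[.593,-.104],axis=1)<.034)&(p[:,2]>.046)&(p[:,2]<.066)&(np.abs((p[:,:2]-[.593,-.104])@[np.cos(.13),-np.sin(.13)])<.034)]
    q=q[~((np.abs(q[:,0]-.597)<.012)&(q[:,1]>-.09))] 
    if len(q)>20: print(n,'cup',fit(q,.026),np.round(np.percentile(q,[1,99],axis=0),3).tolist())
E
python3 fit.py
```

```text
wrist bottle 0.135 0.178 (array([ 0.5914, -0.1071]), 180, 0.62)
wrist bottle 0.192 0.21 (array([ 0.5927, -0.1071]), 4072, 2.31)
scene bottle 0.105 0.135 (array([ 0.591 , -0.1046]), 43, 1.76)
scene bottle 0.135 0.178 (array([ 0.5923, -0.1058]), 96, 1.66)
scene bottle 0.192 0.21 (array([ 0.5913, -0.1072]), 59, 1.59)
wrist cup (array([ 0.5929, -0.1052]), 295, 3.28) [[0.571, -0.118, 0.046], [0.619, -0.081, 0.066]]
scene cup (array([ 0.5936, -0.1031]), 210, 2.53) [[0.567, -0.131, 0.046], [0.618, -0.082, 0.066]]
```

```bash
python3 -m jog '[[1,0.05,0.09,0,0,0,0],[1,0.05,0.09,-0.5,0,0,0],[1,0.05,0.09,-1,0,0,0],[1,0.05,0.09,-1.3,0,0,0],[1,0.05,0.09,-1.5,0,0,0]]'
python3 -m jog '[[1,0,0,-0.2,0,0,0],[1,0,0,-0.4,0,0,0],[1,0,0,-0.5,0,0,0],[1,0,0,-0.5,0,0,0],[1,0,0,-0.5,0,0,0]]'
```

```text
time: 6.7
ee_pos: [0.5941, -0.1015, 0.1098]
tcp_rot: [-90.0, 0.1, -7.2]
wrist_force: [0.4, -1.9, -0.1]
opening: 0.0376
time: 7.2
ee_pos: [0.5945, -0.1016, 0.0988]
tcp_rot: [-90.0, 0.0, -7.2]
wrist_force: [-0.1, -1.9, -2.4]
opening: 0.0373
```

```bash
python3 -m jog '[[1,0,0,-0.1,0,0,0],[1,0,0,-0.2,0,0,0],[1,0,0,-0.27,0,0,0],[1,0,0,-0.27,0,0,0],[1,0,0,-0.27,0,0,0]]'; python3 look.py 3
```

```text
time: 7.7
ee_pos: [0.5946, -0.1015, 0.0921]
tcp_rot: [-90.0, -0.0, -7.2]
wrist_force: [0.9, -1.0, -2.0]
opening: 0.0374
7.7 [ 0.59463013 -0.10151796  0.0921303 ] [ 0.93092816 -0.9552735  -2.03597705]
wrist 9464 [[0.5809, -0.1017, 0.1204], [0.5963, -0.0895, 0.1509], [0.6104, -0.085, 0.1546]]
scene 233 [[0.5812, -0.1024, 0.0771], [0.593, -0.0867, 0.1259], [0.6075, -0.0814, 0.1561]]
```

View pics/w3.png

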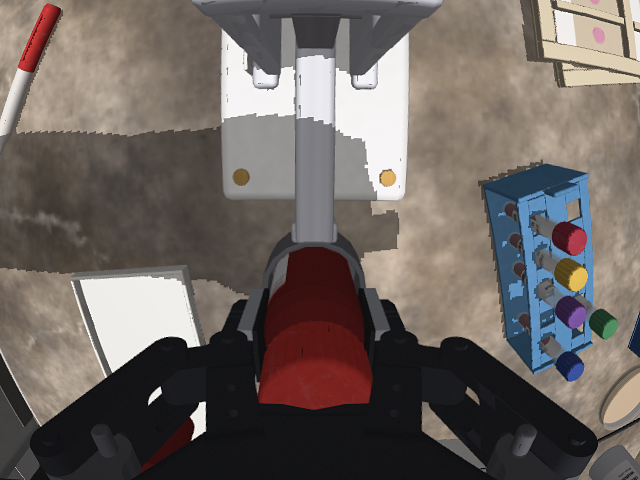

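The bottle base is inside the cup, with the cup rim visible around it at (313,265). The weight is still on the gripper, so I lower a little more.

```bash
python3 -m jog '[[1,0,0,-0.04,0,0,0],[1,0,0,-0.07,0,0,0],[1,0,0,-0.07,0,0,0]]'; python3 -m jog '[[1,0,0,-0.04,0,0,0],[1,0,0,-0.07,0,0,0],[1,0,0,-0.07,0,0,0]]'
```

```text
time: 8.15
ee_pos: [0.5946, -0.1015, 0.0902]
tcp_rot: [-90.0, -0.0, -7.2]
wrist_force: [1.6, -2.0, 0.6]
opening: 0.0373
time: 8.45
ee_pos: [0.5947, -0.1015, 0.0886]
tcp_rot: [-90.0, -0.0, -7.2]
wrist_force: [1.6, -0.6, 1.5]
opening: 0.0376
```

```bash
python3 -m jog '[[0.4,0,0,0,0,0,0],[0.2,0,0,0,0,0,0],[0,0,0,0,0,0,0],[0,0,0,0,0,0,0],[0,0,0,0,0,0,0]]'; python3 -m jog '[[0,0,0,0.8,0,0,0],[0,0,0,2,0,0,0],[0,0,0,3.6,0,0,0],[0,0,0,5.2,0,0,0],[0,0,0,6.4,0,0,0]]';python3 -m jog '[[0,0,0,0,0,0,0],[0,0,0,0,0,0,0]]'; python3 look.py 4; python3 - <<'E'
from h import *
L=np.load('l4.npz'); o=dict(ee_pos=L['p'],tcp_rot=L['r'])
for n,p in(('w',wcloud(o,L['d'],redmask(L['W']))),('t',cloud('top',L['dt'],redmask(L['T']))),('s',cloud('scene',L['ds'],redmask(L['S'])))):
    for k,c in(('cup',(.593,-.104)),('R',(.449,-.253))):
        q=p[(np.linalg.norm(p[:,:2]-c,axis=1)<.035)&(p[:,2]<.17)]
        if len(q)>20: t=q[q[:,2]>np.percentile(q[:,2],98)-.008]; print(n,k,len(q),np.round((t.min(0)+t.max(0))/2,4),q[:,2].max().round(4))
f=np.ones((480,640),bool)
for n,p in(('w',wcloud(o,L['d'],f)),('t',cloud('top',L['dt'],f)),('s',cloud('scene',L['ds'],f))):
    q=p[(np.linalg.norm(p[:,:2]-[.61,.0267],axis=1)<.02)&(p[:,2]>.187)&(p[:,2]<.212)]
    if len(q)>20: print(n,'knob',len(q),np.round((np.percentile(q,1,axis=0)+np.percentile(q,99,axis=0))/2,4),np.round(np.percentile(q,[1,99],axis=0),3).tolist())
E
```

```text
time: 8.95
ee_pos: [0.5945, -0.1015, 0.0885]
tcp_rot: [-90.0, 0.0, -7.2]
wrist_force: [0.4, -0.2, -0.4]
opening: 0.0856
time: 9.45
ee_pos: [0.5946, -0.1015, 0.2513]
tcp_rot: [-90.0, -0.1, -7.2]
wrist_force: [0.0, -0.0, 0.4]
opening: 0.0855
time: 9.65
ee_pos: [0.5949, -0.1016, 0.2489]
tcp_rot: [-90.0, -0.1, -7.2]
wrist_force: [-0.4, 0.4, -0.9]
opening: 0.0853
9.65 [ 0.5949068  -0.10158589  0.24885406] [-0.41611387  0.35516313 -0.93063576]
wrist 2290 [[0.5795, -0.117, 0.1206], [0.5949, -0.0987, 0.1523], [0.6098, -0.0853, 0.1539]]
scene 340 [[0.5752, -0.1107, 0.0792], [0.5883, -0.0903, 0.1284], [0.6022, -0.082, 0.1555]]
w cup 2277 [ 0.5948 -0.1023  0.1505] 0.1551
w R 355 [ 0.4629 -0.2527  0.1089] 0.1134
t R 68 [ 0.4494 -0.2618  0.114 ] 0.1184
s cup 340 [ 0.5912 -0.1008  0.1523] 0.1568
s R 424 [ 0.4477 -0.2558  0.1115] 0.116
w knob 1956 [0.6108 0.0234 0.1967] [[0.599, 0.011, 0.188], [0.623, 0.035, 0.205]]
t knob 132 [0.6122 0.026  0.1978] [[0.6, 0.014, 0.188], [0.625, 0.038, 0.208]]
s knob 122 [0.6078 0.0271 0.1969] [[0.597, 0.016, 0.187], [0.618, 0.038, 0.206]]
```

View pics/w4.png

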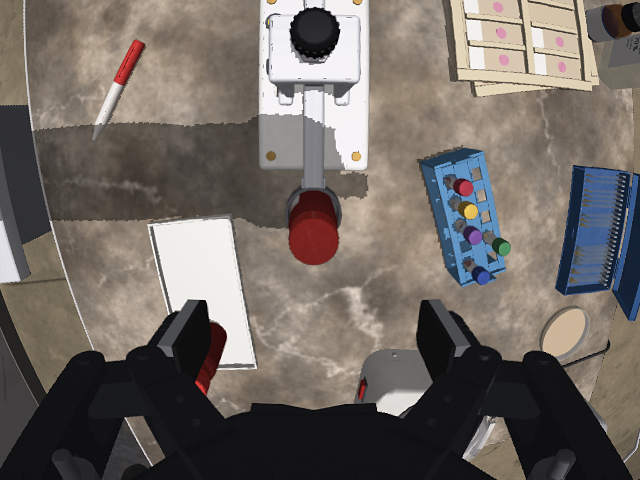

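The bottle stands upright in the cup, with its cap top at 0.153 m like the sample's. The unloaded reading is about −0.3 N, so the bottle weighed about 2.1 N. In this view the knob is at (315,33). I go to it.

```bash
python3 -m jog '[[0,0.2,1.6,0.2,0,0,0],[0,0.4,3.3,0.2,0,0,0],[0,0.6,4.8,0,0,0,0],[0,0.62,5.08,0,0,0,0],[0,0.62,5.08,0,0,0,0]]'
python3 -m jog '[[0,0,0,0,0,0,0],[0,0,0,0,0,0,0]]'
python3 - <<'E'
from h import *
o=bot.get_obs(); W,d=bot.camera('wrist')
p=wcloud(o,d,np.ones((480,640),bool))
q=p[(np.linalg.norm(p[:,:2]-[.61,.0267],axis=1)<.025)&(p[:,2]>.18)&(p[:,2]<.212)]
for a,b in((.2,.21),(.185,.212)):
    t=q[(q[:,2]>a)&(q[:,2]<b)]; print(o['ee_pos'],len(t),np.round(np.percentile(t,[1,50,99],axis=0),4).tolist())
E
```

```text
time: 10.3
ee_pos: [0.6097, 0.0266, 0.2473]
tcp_rot: [-90.0, 0.1, -7.0]
wrist_force: [-0.2, -1.0, 0.8]
opening: 0.0852
time: 10.5
ee_pos: [0.6099, 0.0242, 0.2485]
tcp_rot: [-90.0, 0.0, -7.3]
wrist_force: [0.2, -0.2, 0.1]
opening: 0.0856
[0.60994263 0.02424106 0.24846408] 1309 [[0.6004, 0.0142, 0.2001], [0.6112, 0.0255, 0.2029], [0.6219, 0.0355, 0.2047]]
[0.60994263 0.02424106 0.24846408] 1832 [[0.599, 0.0142, 0.1859], [0.6115, 0.0276, 0.2024], [0.6237, 0.0371, 0.2046]]
```

```bash
python3 -m jog '[[0,0.05,0.06,-0.6,0,0,0],[0,0.05,0.06,-1.6,0,0,0],[0,0.05,0.06,-2.5,0,0,0],[0,0.05,0.06,-3.1,0,0,0],[0,0.05,0.06,-3.1,0,0,0]]'
python3 -m jog '[[0.5,0,0,0,0,0,0],[1,0,0,0,0,0,0],[1,0,0,0,0,0,0],[1,0,0,0,0,0,0],[1,0,0,0,0,0,0]]' 60
python3 -m jog '[[1,0,0,0,0,0,0],[1,0,0,0,0,0,0],[1,0,0,0,0,0,0]]'
```

```text
time: 11.05
ee_pos: [0.6103, 0.0259, 0.1688]
tcp_rot: [-90.0, 0.2, -7.3]
wrist_force: [-0.5, -0.1, -0.5]
opening: 0.0851
time: 11.55
ee_pos: [0.6117, 0.0269, 0.1719]
tcp_rot: [-90.0, -0.1, -7.2]
wrist_force: [0.2, 0.1, 5.7]
opening: 0.0228
time: 11.85
ee_pos: [0.6117, 0.0269, 0.172]
tcp_rot: [-90.0, -0.1, -7.2]
wrist_force: [0.6, -0.2, 6.3]
opening: 0.0228
```

```bash
python3 -m jog '[[1,0,0,0.1,0,0,0],[1,0,0,0.2,0,0,0],[1,0,0,0.3,0,0,0],[1,0,0,0.3,0,0,0],[1,0,0,0.3,0,0,0]]'
python3 -m jog '[[1,0,0,0.1,0,0,0],[1,0,0,0.2,0,0,0],[1,0,0,0.2,0,0,0]]'
python3 -m jog '[[1,0,0,0.1,0,0,0],[1,0,0,0.1,0,0,0]]'
```

```text
time: 12.35
ee_pos: [0.6115, 0.0269, 0.1777]
tcp_rot: [-90.0, 0.0, -7.2]
wrist_force: [5.8, -0.6, -8.4]
opening: 0.023
time: 12.65
ee_pos: [0.6115, 0.0269, 0.1827]
tcp_rot: [-90.0, 0.0, -7.2]
wrist_force: [6.4, -1.4, -9.5]
opening: 0.023
time: 12.85
ee_pos: [0.6115, 0.0269, 0.1851]
tcp_rot: [-90.0, 0.0, -7.2]
wrist_force: [6.4, -0.7, -11.0]
opening: 0.0227
```

```bash
python3 -m jog '[[1,0,0,0.06,0,0,0],[1,0,0,0.06,0,0,0]]'
python3 -m jog '[[1,0,0,0.06,0,0,0],[1,0,0,0.06,0,0,0]]'
python3 -m jog '[[1,0,0,0.06,0,0,0],[1,0,0,0.06,0,0,0]]'
```

```text
time: 13.05
ee_pos: [0.6115, 0.027, 0.1861]
tcp_rot: [-90.0, 0.1, -7.2]
wrist_force: [5.9, -1.2, -10.1]
opening: 0.0229
time: 13.25
ee_pos: [0.6113, 0.0269, 0.1862]
tcp_rot: [-90.0, 0.2, -7.2]
wrist_force: [8.9, 0.2, -18.6]
opening: 0.0227
time: 13.45
ee_pos: [0.6113, 0.0269, 0.1863]
tcp_rot: [-90.0, 0.3, -7.2]
wrist_force: [10.3, -0.1, -26.4]
opening: 0.0226
```

The plunger is at its stop: the TCP stays at 0.1862 m, 14 mm up, while the force rises. I ease the pull slightly, let the beam settle and check level.

```bash
python3 -m jog '[[1,0,0,-0.05,0,0,0],[1,0,0,-0.05,0,0,0],[1,0,0,-0.05,0,0,0],[1,0,0,-0.05,0,0,0],[1,0,0,-0.05,0,0,0]]'
for i in 1 2 3; do python3 -m jog '[[1,0,0,0,0,0,0],[1,0,0,0,0,0,0],[1,0,0,0,0,0,0],[1,0,0,0,0,0,0],[1,0,0,0,0,0,0]]' | grep -E 'time|force|pos'; done
python3 look.py 5; python3 - <<'E'
from h import *
L=np.load('l5.npz'); o=dict(ee_pos=L['p'],tcp_rot=L['r'])
for n,p in(('w',wcloud(o,L['d'],redmask(L['W']))),('t',cloud('top',L['dt'],redmask(L['T']))),('s',cloud('scene',L['ds'],redmask(L['S'])))):
    for k,c in(('free',(.593,-.104)),('sample',(.627,.1575)),('R',(.449,-.253))):
        q=p[(np.linalg.norm(p[:,:2]-c,axis=1)<.035)&(p[:,2]<.18)]
        if len(q)>20: t=q[q[:,2]>np.percentile(q[:,2],98)-.008]; print(n,k,len(q),np.round((t.min(0)+t.max(0))/2,4),np.percentile(q[:,2],[95,99]).round(4))
S=L['S'];cv2.imwrite('pics/s5.png',cv2.resize(S[190:310,220:380],(800,600),interpolation=cv2.INTER_CUBIC)[:,:,::-1])
E
```

```text
time: 13.95
ee_pos: [0.6113, 0.0269, 0.1862]
tcp_rot: [-90.0, 0.2, -7.2]
wrist_force: [9.9, -0.4, -19.7]
opening: 0.0229
time: 14.45
ee_pos: [0.6113, 0.0269, 0.1862]
wrist_force: [7.8, -0.3, -20.1]
time: 14.95
ee_pos: [0.6113, 0.027, 0.1862]
wrist_force: [8.0, 0.1, -19.5]
time: 15.45
ee_pos: [0.6113, 0.0269, 0.1862]
wrist_force: [8.8, -0.5, -20.3]
15.45 [0.61134708 0.02693389 0.18620889] [  8.77620038  -0.53400255 -20.33691206]
w free 1186 [ 0.5958 -0.0891  0.1223] [0.1237 0.1258]
w sample 4103 [0.6279 0.1518 0.1496] [0.1527 0.1533]
t free 224 [ 0.5953 -0.1002  0.1551] [0.1578 0.1586]
t sample 237 [0.6284 0.1568 0.1532] [0.1562 0.157 ]
t R 198 [ 0.4502 -0.2532  0.1144] [0.1168 0.1179]
s free 351 [ 0.5915 -0.1024  0.1519] [0.1547 0.1555]
s sample 586 [0.626  0.1568 0.1513] [0.1534 0.1548]
s R 421 [ 0.4472 -0.2556  0.1115] [0.1137 0.1152]
```

View pics/s5.png

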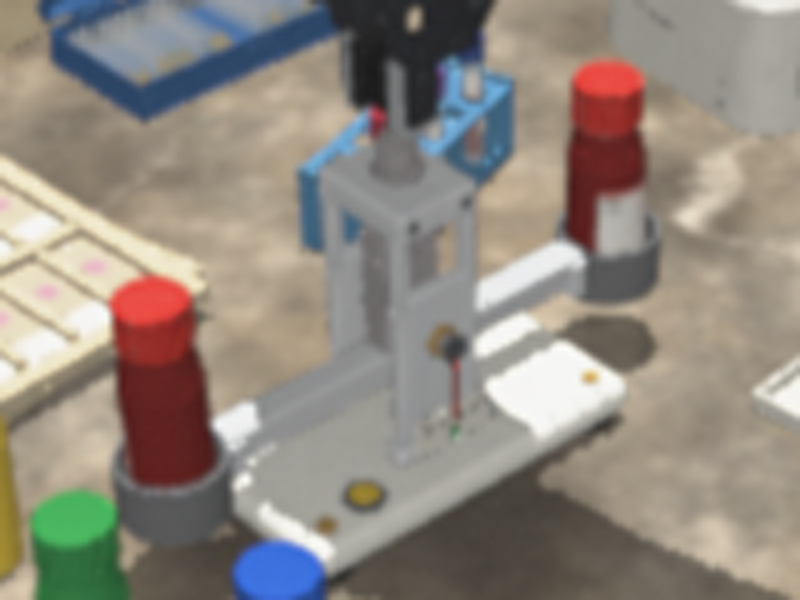

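The scene crop shows both bottles upright in their cups, the red pointer on the green band at (456,430), and the gripper holding the knob up. The cap heights differ by at most 2 mm over 260 mm, so the beam is level.

```bash
python3 -c "
from workcell import bot
print(bot.job_done())"
```

```text
the job is handed in; nothing more can be done
None
```

I set the full bottle in the free right cup while the beam was locked. I then pulled the lock knob up to its stop and handed the job in at about 15.5 s, still holding it there.

- **Which bottle:** I lifted only the left one in the tray. It pulled about 2.5 N, or 2.1 N against the reading after release, where a full bottle should pull 2.0 N and a nearly empty one 0.7 N. I did not weigh the right one; it was never touched and still stands in the tray.
- **Knob:** it rose 14 mm and then stopped moving. I eased the pull and finished holding at about 20 N, with 60 N of grip and roughly 8–9 N of sideways force on the knob.
- **Beam:** after 2 s free it was still level, with the cap tops within 2 mm of each other over 260 mm (under 0.01 rad) in both the top and scene views. The red pointer was on the green band.
- **Failed reading:** the last wrist-camera height for the free bottle was too low (0.126 m), probably because the gripper hid its cap, so I ignored it.
- **Other objects:** I did not touch the petri dish, cover-glass box, marker or the coloured look-alikes, but I did not measure them again at the end.

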